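# Raise and hold the yarn-guide mast of a cone stand

## Task

Pull the grey transport cap up off the head of the cone stand's guide mast and set it down in the wooden tray without dropping it. Then squeeze the release button in the side of the mast's head, draw the mast up past its first stop to its second stop, the top of its travel, and finish while still holding it up there, because it sinks back when let go. Leave the cardboard box, the loose yarn cone and the jar where they stand.

Things in the scene. Friction and masses are not known exactly. Their poses are not given: they have to be found in the camera images.
- stand: Cone stand screwed to the table: grey base plate 270 mm (x) by 110 mm (y), two yarn cones 76 mm wide, tops 124 mm above the table, 90 mm to either side along x, and the upright telescopic mast in the middle with its head on top. Thin guide arms with eyes run along +x and -x, 28 mm below the head's centre; nothing stands beside the head on its y sides. Origin on the table under the mast.
- head (a point): Centre of the mast's head, a black block 34 mm (x) by 30 mm (y) by 45 mm high, 177.5 mm above the table when the mast is down, at first hidden in the cap. z is up. The release button is in the middle of its +y face, the -y face is plain: a gripper pointing down, centred here and closing along y presses the button in. Steel balls in the x faces only hold the cap.
- mast (a joint): Mast height in m: 0 down (start), 0.05 first stop, 0.10 second stop (hard end). Button out: it is locked, and cannot be lifted from 0 or past about 0.04. Button kept squeezed in: slides freely straight up with a pull of 3 to 7 N. If the button comes out on the way it sinks to rest at the last stop passed (0.05, or 0.01 just over home). No catch at the second stop: it must be held there.
- release (a joint): Travel of the release button in m: 0 out (start), 0.006 fully in. Aluminium, 13 mm wide, 22 mm high, stands 7 mm out of the head's +y face at mid-height and moves along the head's -y. Its spring resists with 2 to 5 N; the latch is free from 0.004 on. A grip of 25 to 40 N across the head's y keeps it in, with 31 mm between the fingers.
- cap_center (a point): Centre of the loose grey plastic cap, 46 mm (x) by 54 mm (y) by 48 mm high, 60 g, an open-bottomed box pushed over the mast's head, axes along the head's. Underside 24 mm below this point, closed top 24 mm above. Held by sprung balls, it comes off straight up with 5 to 12 N and is free after 50 mm. Grip it across y, clear of the guide arms.
- tray_in (a point): Centre of the inner floor (5 mm above the table) of a wooden tray fixed to the table, outside 170 mm (x) by 150 mm (y), walls 5 mm thick, rim 22 mm above the table. It stands left or right of the stand.
- notions_box: Closed cardboard box 150 x 120 x 55 mm, on the other side of the stand from the tray; leave alone. Origin under its centre.
- loose_cone: Loose orange cone of yarn, 72 mm wide, 120 mm high, standing on the table beyond the work on the right; leave alone. Origin under its centre.
- hook_jar: White jar 68 mm wide, 85 mm high, with crochet hooks standing out to 150 mm, beyond the work on the left; leave alone. Origin under its centre.

How it is judged (in metres and radians):
On the way, in this order (a step that is already met when the one before it is completed fails the run):
1. the cap lies in the tray, let go and at rest, the mast still down (x of cap_center in the frame of tray_in between -0.062 and 0.062 m and y of cap_center in the frame of tray_in between -0.055 and 0.055 m and z of cap_center in the frame of tray_in below 0.034 m and contact force between the fingers and cap below 0.05 N and linear speed of cap below 0.03 m/s and value of joint mast below 0.02 m), for 0.2 s.
2. the release button is squeezed in while the mast is not yet past its first stop (value of joint release above 0.0035 m and value of joint mast below 0.04 m), for 0.04 s.
At the end, for the whole second after the job is handed in: The mast stands at its second stop (joint at least 0.093 of 0.100 m) and still, held by the fingers (more than 1 N on the head); the cap rests inside the tray (its centre within 62 mm along x and 55 mm along y of the tray's centre and less than 34 mm above its floor), not touched by the robot (value of joint mast above 0.093 m and contact force between the fingers and mast above 1 N and velocity of joint mast between -0.02 and 0.02 m/s and x of cap_center in the frame of tray_in between -0.062 and 0.062 m and y of cap_center in the frame of tray_in between -0.055 and 0.055 m and z of cap_center in the frame of tray_in below 0.034 m and linear speed of cap below 0.03 m/s and not (contact force between the arm and cap above 0.1 N)); the arm keeps its last pose, push and grip.
It fails at once if the cap is dropped from a height (falls faster than 0.9 m/s out of the fingers) (linear speed of cap above 0.9 m/s and contact force between the fingers and cap below 0.02 N).
It fails at once if the cardboard box, loose cone or jar is shifted by more than 25 mm (distance of any of notions_box, loose_cone, hook_jar from where it was at the start of the episode above 0.025 m).
It also fails if it takes over 61 s, if anything falls off the work surface, if the arm or the gripper's body presses on something with over 40 N, if the wrist force passes 120 N, or if a joint passes its speed limit or range.

## Robot

A 6-joint arm with a two-finger parallel gripper is mounted at the origin on the work surface. World frame = base frame: x ahead of the robot, y to its left, z up, the work surface at z = 0. Lengths are in m, angles in degrees, forces in N, time in s.
With the tool pointing down it reaches from about 0.275 to 0.75 m from the base axis. Payload 10.2 kg.
Tool frame: the origin (TCP) lies at the very end of the fingers, on their centre line; the grasp point (between the pads) lies 19 mm behind it; z points along the fingers, y is the line along which they close (so a half turn about z gives the same grasp; the last joint's range is limited). The gripper opens to 85 mm and grips with 20 to 120 N. Pads are 22 mm wide; open, the fingers measure 114 mm over their backs; the gripper's body (76 mm by 85 mm) begins 54 mm behind the grasp point. The pads swing forward as they close: fully open they stand 13 mm farther back than shut.
Start: joints at [55.153, 17.928, 85.812, -0, 76.261, -12.8], TCP at [0.197, 0.487, 0.231] pointing down, gripper open.
Joint ranges: [-168.41, 168.41], [-55.51, 124.54], [10.69, 146.95], [-70.63, 250.63], [1, 178], [-165.06, 165.06]. Speed limits (degrees/s): [136.94, 136.94, 172.46, 180, 180, 180].

## Interface

Orientations are given as [roll, pitch, yaw] about the fixed x, y, z axes, in that order (R = Rz(yaw) Ry(pitch) Rx(roll)).
In Python, from bench import status, capture, close_job gives the robot as it stands.
- The arm moves only by the tool apply_moves, never from a script. Its argument "increments" is a list of rows, each an object of numbers: "gripper": the opening in per cent of the stroke, from 0 (shut) to 100 (fully open); "x", "y", "z": the shift along the tool's x, y, z in m; "wx", "wy", "wz": the turn, a rotation vector about the tool's x, y, z in degrees. In form: [{"gripper": .., "x": .., "y": .., "z": .., "wx": .., "wy": .., "wz": ..}, ...]. A call has 1 to 5 rows; each row is the pose to reach, as a shift and turn from the pose commanded when the call began, along the tool's axes at that moment; what a row does not reach only later rows make up. A row lasts 1/10 s, in which the tool goes at most 50 mm and 8.59 degrees, less where a joint would pass 70% of its speed; a pose out of reach is approached as far as the arm can. A call with a gripper value outside its range is refused whole. The fingers move at their own pace and stop on an object; the grip force is fixed at half the most. Time passes only in rows, so rows that repeat a pose let the fingers close. It gives the time, the measured TCP pose, the force, the opening and the grip force at its end, in the units of the state.
- status.sense(): the state, without advancing time (a new reading comes with each control period).
- capture(name): name is "side" or "top"; returns a dict with "frame" (400x640x3 uint8, red, green, blue), "range_z" (400x640 float32, m along the optical axis (not along the pixel's ray), 0 where there is no reading), "K" (3x3 intrinsics, pixels), "T" (4x4, takes a point from camera to world coordinates). Camera axes: x right, y down, z forward; pixel columns grow to the right and rows downward; lengths in m; the calibration is good to about 2 mm. A picture is of the moment at which its call begins.
- close_job(): hands the job in; it is judged then, once.
The state is a dict: "clock": time; "joint_positions": joint angles; "joint_vel": joint speeds; "joint_efforts": joint torques, N m; "tcp_pos": TCP position; "orientation": TCP orientation; "ft_force": force on the tool from outside, world axes, zero at the start; "wrist_torque": the same for the moment, N m; "gripper_width": finger opening in m; "grip_force": force on a finger pad.
Only numpy, scipy, OpenCV 4.12 (cv2) and the standard library are available. Lean on these libraries where they do the work, as an engineer would, in place of code of your own. Each camera call takes 0.05 s, during which the arm holds its last target. There are 200 camera calls.

## Working session

There is one attempt and no reset: what is moved stays moved. The work goes in short steps, Python scripts to look and compute and a tool call to move; the robot and the scene stay as the last step left them, time stands still between calls to the robot, and variables do not carry over. Pictures are saved under pics/ and viewed, at most 10 in all, crops included, and the job is handed in when it is done.

Besides the shell and the picture viewer there is one more tool, called after "Request:" as name([rows], argument=value, ...), one row to a line, values as JSON. apply_moves: Moves the arm, as the interface text tells. Its arguments: {"type":"object","properties":{"increments":{"type":"array","items":{"type":"object","properties":{"gripper":{"type":"number"},"x":{"type":"number"},"y":{"type":"number"},"z":{"type":"number"},"wx":{"type":"number"},"wy":{"type":"number"},"wz":{"type":"number"}}}}},"required":["increments"]}

```bash
mkdir -p pics
cat > h.py <<'E'
import numpy as np, cv2
from bench import status, capture, close_job
def cloud(c):
    z=c["range_z"];K=c["K"];v,u=np.mgrid[:z.shape[0],:z.shape[1]]
    p=np.stack([(u-K[0,2])*z/K[0,0],(v-K[1,2])*z/K[1,1],z],-1)
    w=p@c["T"][:3,:3].T+c["T"][:3,3]; w[z<=0]=np.nan
    return w
def save(c,n): cv2.imwrite(f"pics/{n}.png",cv2.cvtColor(c["frame"],cv2.COLOR_RGB2BGR))
E
python3 - <<'E'
from h import *
for n in("top","side"):
    c=capture(n);save(c,n+"0");np.savez(n+"0.npz",**{k:c[k] for k in c})
    print(n,c["T"].round(3).tolist())
print(status.sense())
E
```

```text
top [[-0.002, -0.989, 0.148, 0.35], [-1.0, 0.001, -0.008, 0.018], [0.008, -0.148, -0.989, 1.392], [0.0, 0.0, 0.0, 1.0]]
side [[0.997, -0.05, 0.05, 0.49], [-0.071, -0.725, 0.685, -0.773], [0.002, -0.687, -0.727, 0.96], [0.0, 0.0, 0.0, 1.0]]
{'clock': 0.1, 'joint_positions': array([ 5.51540583e+01,  1.79537647e+01,  8.58491790e+01, -7.38653076e-04,
        7.62606354e+01, -1.27993828e+01]), 'joint_vel': array([-0.01536961, -0.04750882, -0.22811413, -0.12345383,  0.05031113,
        0.11909973]), 'joint_efforts': array([ 3.14005105e-03, -4.12895107e+01, -2.60140783e+01, -1.40302254e-04,
        3.04864770e-03,  1.49060975e-05]), 'tcp_pos': array([0.19694068, 0.48641586, 0.23081753]), 'orientation': array([-1.79937842e+02, -1.33856802e-02,  1.57953610e+02]), 'ft_force': array([ 0.23288317, -0.53320072, -0.34214716]), 'wrist_torque': array([-0.00912141, -0.01747726,  0.01582804]), 'grip_force': 0.0, 'gripper_width': 0.0854847433379158}
```

View pics/top0.png

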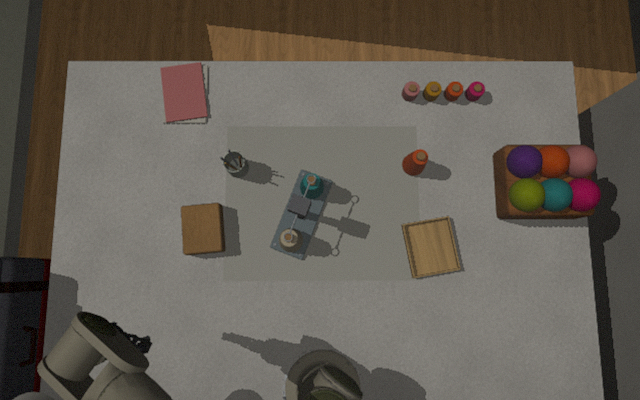

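View pics/side0.png

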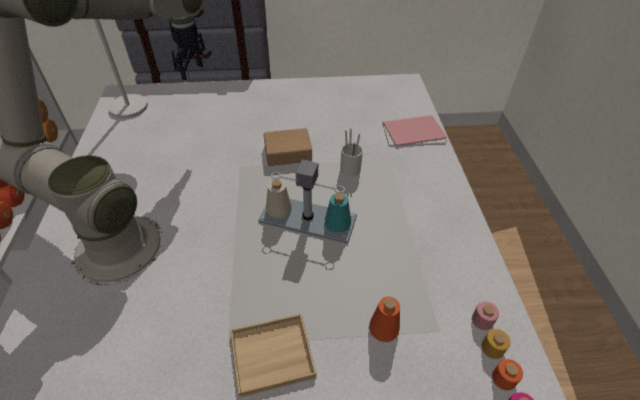

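The top view shows the cap at about (299,205), the stand's cones at (312,183) and (290,238), and the tray at (432,247). The box, jar and loose cone are at (202,229), (235,163) and (415,162). The side view agrees, and the gripper is well clear of everything.

Run:
```python
from h import *
from scipy.spatial import cKDTree
def rect(p,n):
    p=p[~np.isnan(p).any(1)]
    (c,s,a)=cv2.minAreaRect((p[:,:2]*1000).astype(np.float32))
    print(n,len(p),"c",np.round(c,1),"size",np.round(s,1),"ang",round(a,1),"z",np.percentile(p[:,2],[5,50,95]).round(3))
for n in("top","side"):
    c=np.load(n+"0.npz");w=cloud(c)
    x,y,z=w[...,0],w[...,1],w[...,2]
    if n=="top":
        m0=(np.abs(y-0.05)<.2)&(abs(x-.5)<.2)
        print(w[205,299],w[247,432],w[229,202],w[163,235],w[162,415],w[183,312],w[238,290],w[225,305])
    cx,cy=(.53,.05)
    near=np.hypot(x-np.nanmedian(x[m0&(z>.16)]) if n=="top" else x-X,y-np.nanmedian(y[m0&(z>.16)]) if n=="top" else y-Y)
    if n=="top":
        X=np.nanmedian(x[m0&(z>.16)]);Y=np.nanmedian(y[m0&(z>.16)]);near=np.hypot(x-X,y-Y);print(X,Y)
    rect(w[(near<.05)&(z>.19)],n+" captop")
    rect(w[(near<.18)&(z>.007)&(z<.03)],n+" base")
    for s in (1,): 
        T=w[247,432] if n=="top" else T
        d=np.hypot(x-T[0],y-T[1])
        rect(w[(d<.13)&(z>.017)&(z<.03)],n+" trayrim")
        rect(w[(d<.13)&(z<.009)&(z>.003)],n+" floor")
    # yarn cone tops
    k=(near<.12)&(near>.06)&(z>.115)&(z<.135)
    p=w[k]
    if len(p)>3:
        _,l,cc=cv2.kmeans(p[:,:2].astype(np.float32),2,None,(3,50,1e-5),5,cv2.KMEANS_PP_CENTERS);print("cones",cc,np.rad2deg(np.arctan2(*(cc[1]-cc[0])[::-1])),cc.mean(0))
```

```text
[0.52747743 0.06500521 0.20513466] [ 0.42333429 -0.346141    0.00591105] [0.47662886 0.36610241 0.05219574] [0.68966563 0.27632985 0.02498027] [ 0.67175219 -0.27794189  0.10960693] [0.60457869 0.03038375 0.12544232] [0.44326287 0.0934     0.12785586] [0.4928673  0.05347296 0.01011697]
0.5277266270215606 0.06514841441889874
top captop 345 c [530.7  66.2] size [55.2 46.7] ang 69.0 z [0.199 0.204 0.209]
top base 1837 c [529.7  61.6] size [343.7 351.4] ang 23.0 z [0.007 0.012 0.018]
top trayrim 347 c [ 425.9 -337.9] size [169.8 152.2] ang 10.3 z [0.018 0.022 0.028]
top floor 2274 c [ 423.6 -346.1] size [258.4 254.5] ang 89.9 z [0.003 0.005 0.008]
cones [[0.6150252  0.03341231]
 [0.44726983 0.0989164 ]] 158.67065 [0.53114754 0.06616436]
side captop 332 c [529.7  64.1] size [57.7 46.7] ang 68.2 z [0.193 0.204 0.206]
side base 1725 c [517.8  29.9] size [235.8 280.2] ang 54.8 z [0.009 0.013 0.025]
side trayrim 710 c [ 424.9 -339.3] size [170.3 152.3] ang 10.1 z [0.018 0.021 0.025]
side floor 3947 c [ 425.  -329.8] size [218.5 250.8] ang 86.6 z [0.003 0.005 0.008]
cones [[0.44650492 0.0940998 ]
 [0.61343527 0.02940361]] -21.184534 [0.5299701 0.0617517]
```

```bash
cat >> h.py <<'E'
from scipy.spatial.transform import Rotation as R
def go(x,y,z,yaw=158.8):
    s=status.sense();A=R.from_euler("xyz",s["orientation"],degrees=True);B=R.from_euler("xyz",[180,0,yaw],degrees=True)
    print("shift",A.inv().apply(np.array([x,y,z])-s["tcp_pos"]).round(4),"turn",(A.inv()*B).as_rotvec(degrees=True).round(2),
      "t",s["clock"],"tcp",s["tcp_pos"].round(4),s["orientation"].round(2),"F",s["ft_force"].round(1),"w",round(s["gripper_width"],4),"grip",s["grip_force"])
E
python3 -c "from h import *;go(.53,.065,.27)"
```

```text
shift [-0.4669 -0.2656 -0.039 ] turn [-0.06 -0.01 -0.85] t 0.1 tcp [0.1969 0.4864 0.2308] [-1.7994e+02 -1.0000e-02  1.5795e+02] F [ 0.2 -0.5 -0.3] w 0.0855 grip 0.0
```

Request:
apply_moves([
  {"x":-0.035,"y":-0.02,"z":-0.02,"gripper":100},
  {"x":-0.07,"y":-0.04,"z":-0.04},
  {"x":-0.11,"y":-0.063,"z":-0.04},
  {"x":-0.15,"y":-0.086,"z":-0.04},
  {"x":-0.19,"y":-0.108,"z":-0.04},
])

```text
invalid input at $.increments[0]: expected keys gripper, x, y, z, wx, wy, wz
```

Request:
apply_moves([
  {"x":-0.04,"y":-0.023},
  {"x":-0.08,"y":-0.046},
  {"x":-0.12,"y":-0.069},
  {"x":-0.16,"y":-0.091},
  {"x":-0.2,"y":-0.114},
])

```text
invalid input at $.increments[0]: expected keys gripper, x, y, z, wx, wy, wz
```

```bash
python3 -c "from h import *;go(.53,.065,.25)"
```

```text
shift [-0.4669 -0.2656 -0.019 ] turn [-0.06 -0.01 -0.85] t 0.1 tcp [0.1969 0.4864 0.2308] [-1.7994e+02 -1.0000e-02  1.5795e+02] F [ 0.2 -0.5 -0.3] w 0.0855 grip 0.0
```

Every row needs all its keys.

Request:
apply_moves([
  {"gripper":100,"x":-0.035,"y":-0.02,"z":-0.02,"wx":0,"wy":0,"wz":0},
  {"gripper":100,"x":-0.07,"y":-0.04,"z":-0.04,"wx":0,"wy":0,"wz":0},
  {"gripper":100,"x":-0.11,"y":-0.063,"z":-0.04,"wx":0,"wy":0,"wz":0},
  {"gripper":100,"x":-0.15,"y":-0.086,"z":-0.04,"wx":0,"wy":0,"wz":0},
  {"gripper":100,"x":-0.19,"y":-0.108,"z":-0.04,"wx":0,"wy":0,"wz":0},
])

```text
clock: 0.6
tcp_pos: [0.3333, 0.3136, 0.2712]
orientation: [-180.0, -0.0, 158.0]
ft_force: [-0.2, 1.0, -0.7]
gripper_width: 0.0858
grip_force: 0.0
```

Request:
apply_moves([
  {"gripper":100,"x":-0.04,"y":-0.023,"z":0,"wx":0,"wy":0,"wz":0},
  {"gripper":100,"x":-0.08,"y":-0.046,"z":0,"wx":0,"wy":0,"wz":0},
  {"gripper":100,"x":-0.12,"y":-0.069,"z":0,"wx":0,"wy":0,"wz":0},
  {"gripper":100,"x":-0.16,"y":-0.091,"z":0,"wx":0,"wy":0,"wz":0},
  {"gripper":100,"x":-0.2,"y":-0.114,"z":0,"wx":0,"wy":0,"wz":0},
])

```text
clock: 1.1
tcp_pos: [0.476, 0.1327, 0.2711]
orientation: [-180.0, -0.0, 157.9]
ft_force: [1.1, 0.7, 0.3]
gripper_width: 0.0853
grip_force: 0.0
```

```bash
python3 -c "from h import *;go(.53,.065,.25)"
```

```text
shift [-0.0755 -0.0425  0.0211] turn [-0.   -0.02 -0.86] t 1.1 tcp [0.476  0.1327 0.2711] [-1.8000e+02 -2.0000e-02  1.5794e+02] F [1.1 0.7 0.3] w 0.0853 grip 0.0
```

Request:
apply_moves([
  {"gripper":100,"x":-0.038,"y":-0.021,"z":0,"wx":0,"wy":0,"wz":-0.5},
  {"gripper":100,"x":-0.0755,"y":-0.0425,"z":0,"wx":0,"wy":0,"wz":-0.85},
  {"gripper":100,"x":-0.0755,"y":-0.0425,"z":0.01,"wx":0,"wy":0,"wz":-0.85},
  {"gripper":100,"x":-0.0755,"y":-0.0425,"z":0.02,"wx":0,"wy":0,"wz":-0.85},
  {"gripper":100,"x":-0.0755,"y":-0.0425,"z":0.02,"wx":0,"wy":0,"wz":-0.85},
])

```text
clock: 1.6
tcp_pos: [0.5281, 0.0675, 0.2496]
orientation: [-180.0, -0.2, 158.8]
ft_force: [-0.5, 0.2, -0.7]
gripper_width: 0.0855
grip_force: 0.0
```

Run:
```python
from h import *
go(.53,.065,.166)
c=capture("side");save(c,"s1");cv2.imwrite("pics/s1c.png",cv2.resize(cv2.imread("pics/s1.png")[40:260,180:440],None,fx=2.5,fy=2.5))
```

```text
shift [-0.003  -0.0016  0.0836] turn [-0.04 -0.19  0.04] t 1.6 tcp [0.5281 0.0675 0.2496] [-179.96   -0.19  158.84] F [-0.5  0.2 -0.7] w 0.0855 grip 0.0
```

View pics/s1c.png

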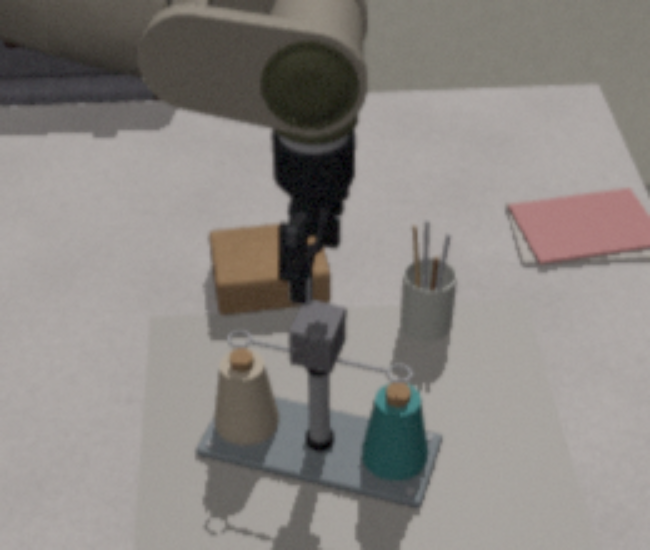

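The picture shows the open gripper directly above the cap, which is at crop pixel (318,335), so I'm lowering it.

Request:
apply_moves([
  {"gripper":100,"x":-0.003,"y":-0.0015,"z":0.02,"wx":0,"wy":0,"wz":0},
  {"gripper":100,"x":-0.003,"y":-0.0015,"z":0.045,"wx":0,"wy":0,"wz":0},
  {"gripper":100,"x":-0.003,"y":-0.0015,"z":0.07,"wx":0,"wy":0,"wz":0},
  {"gripper":100,"x":-0.003,"y":-0.0015,"z":0.088,"wx":0,"wy":0,"wz":0},
  {"gripper":100,"x":-0.003,"y":-0.0015,"z":0.088,"wx":0,"wy":0,"wz":0},
])

```text
clock: 2.15
tcp_pos: [0.5302, 0.0652, 0.1618]
orientation: [-179.9, -0.2, 158.9]
ft_force: [1.4, -0.3, 1.4]
gripper_width: 0.0849
grip_force: 0.0
```

Request:
apply_moves([
  {"gripper":55,"x":0,"y":0,"z":0,"wx":0,"wy":0,"wz":0},
  {"gripper":50,"x":0,"y":0,"z":0,"wx":0,"wy":0,"wz":0},
  {"gripper":50,"x":0,"y":0,"z":0,"wx":0,"wy":0,"wz":0},
  {"gripper":50,"x":0,"y":0,"z":0,"wx":0,"wy":0,"wz":0},
  {"gripper":50,"x":0,"y":0,"z":0,"wx":0,"wy":0,"wz":0},
])

```text
clock: 2.65
tcp_pos: [0.5321, 0.0645, 0.1649]
orientation: [179.9, 0.1, 158.8]
ft_force: [-1.7, 1.8, 6.8]
gripper_width: 0.0533
grip_force: 63.1
```

```bash
python3 -c "from h import *;go(.53,.065,.24)"
```

```text
shift [ 0.002  -0.0002 -0.0751] turn [0.06 0.15 0.02] t 2.65 tcp [0.5321 0.0645 0.1649] [1.7994e+02 1.5000e-01 1.5882e+02] F [-1.7  1.8  6.8] w 0.0533 grip 63.05780678987503
```

Request:
apply_moves([
  {"gripper":50,"x":0,"y":0,"z":-0.008,"wx":0,"wy":0,"wz":0},
  {"gripper":50,"x":0,"y":0,"z":-0.018,"wx":0,"wy":0,"wz":0},
  {"gripper":50,"x":0,"y":0,"z":-0.03,"wx":0,"wy":0,"wz":0},
  {"gripper":50,"x":0,"y":0,"z":-0.042,"wx":0,"wy":0,"wz":0},
  {"gripper":50,"x":0,"y":0,"z":-0.054,"wx":0,"wy":0,"wz":0},
])

```text
clock: 3.15
tcp_pos: [0.5319, 0.0642, 0.2193]
orientation: [180.0, 0.1, 158.8]
ft_force: [-1.1, 0.1, -0.1]
gripper_width: 0.0533
grip_force: 65.0
```

Request:
apply_moves([
  {"gripper":50,"x":0,"y":0,"z":-0.01,"wx":0,"wy":0,"wz":0},
  {"gripper":50,"x":0,"y":0,"z":-0.02,"wx":0,"wy":0,"wz":0},
  {"gripper":50,"x":0,"y":0,"z":-0.03,"wx":0,"wy":0,"wz":0},
  {"gripper":50,"x":0,"y":0,"z":-0.035,"wx":0,"wy":0,"wz":0},
  {"gripper":50,"x":0,"y":0,"z":-0.035,"wx":0,"wy":0,"wz":0},
])

```text
clock: 3.65
tcp_pos: [0.5317, 0.0642, 0.2529]
orientation: [180.0, 0.1, 158.8]
ft_force: [-0.8, 0.9, -0.8]
gripper_width: 0.0537
grip_force: 65.0
```

Run:
```python
from h import *
go(.425,-.338,.24)
c=capture("side");save(c,"s2");cv2.imwrite("pics/s2c.png",cv2.resize(cv2.imread("pics/s2.png")[40:260,180:440],None,fx=2.5,fy=2.5))
w=cloud(c);p=w[(np.hypot(w[...,0]-.53,w[...,1]-.065)<.03)&(w[...,2]>.13)&(w[...,2]<.3)];print(np.histogram(p[:,2],np.arange(.13,.31,.01)))
```

```text
shift [-0.0459 -0.4136  0.0129] turn [0.01 0.06 0.  ] t 3.65 tcp [0.5317 0.0642 0.2529] [1.7999e+02 6.0000e-02 1.5880e+02] F [-0.8  0.9 -0.8] w 0.0537 grip 65.03564089536667
(array([20, 38, 32, 35, 39, 42, 96, 44,  0,  0,  0, 28, 21, 20, 20, 25, 82]), array([0.13, 0.14, 0.15, 0.16, 0.17, 0.18, 0.19, 0.2 , 0.21, 0.22, 0.23,
       0.24, 0.25, 0.26, 0.27, 0.28, 0.29, 0.3 ]))
```

View pics/s2c.png

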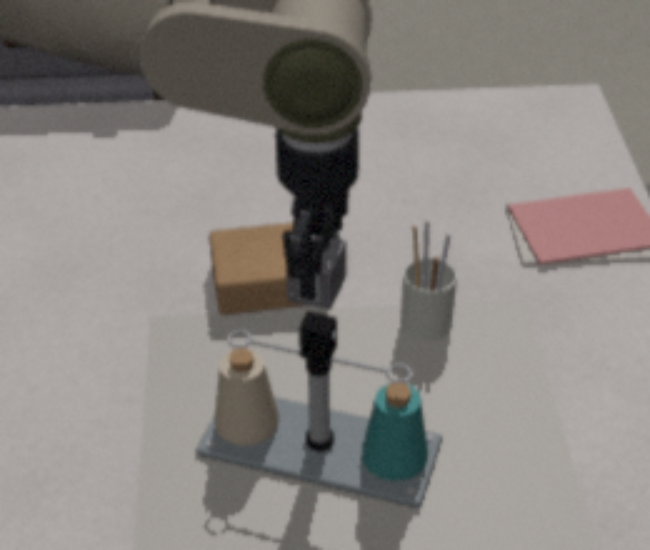

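The picture shows the cap off and in the fingers at crop pixel (318,270), with the black head bare at (318,340) and the mast down. Next I carry the cap to the tray.

Request:
apply_moves([
  {"gripper":50,"x":-0.003,"y":-0.025,"z":0,"wx":0,"wy":0,"wz":0},
  {"gripper":50,"x":-0.007,"y":-0.065,"z":0,"wx":0,"wy":0,"wz":0},
  {"gripper":50,"x":-0.012,"y":-0.11,"z":0,"wx":0,"wy":0,"wz":0},
  {"gripper":50,"x":-0.017,"y":-0.155,"z":0,"wx":0,"wy":0,"wz":0},
  {"gripper":50,"x":-0.022,"y":-0.2,"z":0,"wx":0,"wy":0,"wz":0},
])

```text
clock: 4.2
tcp_pos: [0.4788, -0.1316, 0.2518]
orientation: [180.0, -0.0, 158.8]
ft_force: [0.3, -0.6, -1.2]
gripper_width: 0.0534
grip_force: 65.0
```

Request:
apply_moves([
  {"gripper":50,"x":-0.005,"y":-0.045,"z":0,"wx":0,"wy":0,"wz":0},
  {"gripper":50,"x":-0.01,"y":-0.09,"z":0.02,"wx":0,"wy":0,"wz":0},
  {"gripper":50,"x":-0.015,"y":-0.135,"z":0.04,"wx":0,"wy":0,"wz":0},
  {"gripper":50,"x":-0.02,"y":-0.175,"z":0.06,"wx":0,"wy":0,"wz":0},
  {"gripper":50,"x":-0.024,"y":-0.213,"z":0.08,"wx":0,"wy":0,"wz":0},
])

```text
clock: 4.7
tcp_pos: [0.4241, -0.339, 0.1709]
orientation: [180.0, -0.0, 158.8]
ft_force: [0.3, -0.2, -0.2]
gripper_width: 0.0531
grip_force: 65.0
```

Run:
```python
from h import *
go(.425,-.338,.016)
c=capture("side");w=cloud(c)
def rect(p,n):
    (q,s,a)=cv2.minAreaRect((p[:,:2]*1000).astype(np.float32));print(n,len(p),np.round(q,1),np.round(s,1),a,np.percentile(p[:,2],[5,50,95]).round(3))
m=np.hypot(w[...,0]-.53,w[...,1]-.065)<.035
rect(w[m&(w[...,2]>.193)&(w[...,2]<.21)],"headtop")
rect(w[m&(w[...,2]>.158)&(w[...,2]<.21)],"head")
c=capture("top");w2=cloud(c);m=np.hypot(w2[...,0]-.53,w2[...,1]-.065)<.035
rect(w2[m&(w2[...,2]>.193)&(w2[...,2]<.21)],"headtop T")
```

```text
shift [-0.0006  0.0012  0.1549] turn [ 0.03 -0.04 -0.03] t 4.7 tcp [ 0.4241 -0.339   0.1709] [ 1.7997e+02 -4.0000e-02  1.5877e+02] F [ 0.3 -0.2 -0.2] w 0.0531 grip 65.03457963466644
headtop 122 [531.1  64.6] [34.2 33.5] 64.63562774658203 [0.195 0.2   0.202]
head 267 [530.5  61.9] [35.6 36.8] 56.61434555053711 [0.162 0.19  0.201]
headtop T 138 [530.2  66.6] [29.7 34.3] 67.7362060546875 [0.197 0.2   0.204]
```

Request:
apply_moves([
  {"gripper":50,"x":0,"y":0,"z":0.03,"wx":0,"wy":0,"wz":0},
  {"gripper":50,"x":0,"y":0,"z":0.065,"wx":0,"wy":0,"wz":0},
  {"gripper":50,"x":0,"y":0,"z":0.1,"wx":0,"wy":0,"wz":0},
  {"gripper":50,"x":0,"y":0,"z":0.13,"wx":0,"wy":0,"wz":0},
  {"gripper":50,"x":0,"y":0,"z":0.145,"wx":0,"wy":0,"wz":0},
])

```text
clock: 5.3
tcp_pos: [0.4244, -0.3358, 0.0248]
orientation: [179.9, -0.2, 158.8]
ft_force: [-0.1, -0.9, -0.2]
gripper_width: 0.0533
grip_force: 65.0
```

Request:
apply_moves([
  {"gripper":50,"x":0,"y":0,"z":0.003,"wx":0,"wy":0,"wz":0},
  {"gripper":50,"x":0,"y":0,"z":0.006,"wx":0,"wy":0,"wz":0},
  {"gripper":50,"x":0,"y":0,"z":0.009,"wx":0,"wy":0,"wz":0},
  {"gripper":50,"x":0,"y":0,"z":0.009,"wx":0,"wy":0,"wz":0},
])

```text
clock: 5.7
tcp_pos: [0.4253, -0.3375, 0.0188]
orientation: [-180.0, 0.0, 158.8]
ft_force: [-0.8, 0.1, -0.7]
gripper_width: 0.0534
grip_force: 65.0
```

Request:
apply_moves([
  {"gripper":50,"x":0,"y":0,"z":0.001,"wx":0,"wy":0,"wz":0},
  {"gripper":50,"x":0,"y":0,"z":0.002,"wx":0,"wy":0,"wz":0},
  {"gripper":50,"x":0,"y":0,"z":0.003,"wx":0,"wy":0,"wz":0},
  {"gripper":50,"x":0,"y":0,"z":0.003,"wx":0,"wy":0,"wz":0},
])

```text
clock: 6.1
tcp_pos: [0.425, -0.3374, 0.0152]
orientation: [180.0, -0.0, 158.8]
ft_force: [0.2, 0.2, -0.3]
gripper_width: 0.0535
grip_force: 65.0
```

Request:
apply_moves([
  {"gripper":50,"x":0,"y":0,"z":0.001,"wx":0,"wy":0,"wz":0},
  {"gripper":50,"x":0,"y":0,"z":0.002,"wx":0,"wy":0,"wz":0},
  {"gripper":50,"x":0,"y":0,"z":0.002,"wx":0,"wy":0,"wz":0},
])

```text
clock: 6.4
tcp_pos: [0.4251, -0.3375, 0.014]
orientation: [-180.0, 0.0, 158.8]
ft_force: [-2.5, 2.1, 7.1]
gripper_width: 0.0535
grip_force: 66.0
```

Contact with the floor at 7 N, at the expected height. Now I open the fingers and draw up.

Request:
apply_moves([
  {"gripper":75,"x":0,"y":0,"z":0,"wx":0,"wy":0,"wz":0},
  {"gripper":90,"x":0,"y":0,"z":0,"wx":0,"wy":0,"wz":0},
  {"gripper":90,"x":0,"y":0,"z":0,"wx":0,"wy":0,"wz":0},
  {"gripper":90,"x":0,"y":0,"z":0,"wx":0,"wy":0,"wz":0},
  {"gripper":90,"x":0,"y":0,"z":0,"wx":0,"wy":0,"wz":0},
])

```text
clock: 6.9
tcp_pos: [0.4251, -0.3374, 0.0133]
orientation: [180.0, -0.0, 158.8]
ft_force: [0.2, -0.2, -0.1]
gripper_width: 0.0767
grip_force: 0.0
```

Request:
apply_moves([
  {"gripper":90,"x":0,"y":0,"z":-0.01,"wx":0,"wy":0,"wz":0},
  {"gripper":90,"x":0,"y":0,"z":-0.03,"wx":0,"wy":0,"wz":0},
  {"gripper":90,"x":0,"y":0,"z":-0.06,"wx":0,"wy":0,"wz":0},
  {"gripper":90,"x":0,"y":0,"z":-0.1,"wx":0,"wy":0,"wz":0},
  {"gripper":90,"x":0,"y":0,"z":-0.145,"wx":0,"wy":0,"wz":0},
])

```text
clock: 7.4
tcp_pos: [0.4247, -0.337, 0.16]
orientation: [180.0, -0.1, 158.8]
ft_force: [0.7, -0.5, 1.1]
gripper_width: 0.077
grip_force: 0.0
```

Run:
```python
from h import *
go(.5305,.0655,.25)
c=capture("side");save(c,"s3");cv2.imwrite("pics/s3c.png",cv2.resize(cv2.imread("pics/s3.png")[140:400,180:440],None,fx=2.2,fy=2.2))
w=cloud(c);p=w[(np.hypot(w[...,0]-.425,w[...,1]+.338)<.06)&(w[...,2]>.045)&(w[...,2]<.07)];print(cv2.minAreaRect((p[:,:2]*1000).astype(np.float32)),np.median(p[:,2]))
```

```text
shift [ 0.047   0.4136 -0.0898] turn [ 0.03 -0.06  0.  ] t 7.4 tcp [ 0.4247 -0.337   0.16  ] [ 1.7997e+02 -6.0000e-02  1.5880e+02] F [ 0.7 -0.5  1.1] w 0.077 grip 0.0
((423.3711242675781, -336.89605712890625), (55.638275146484375, 46.7173957824707), 68.43476104736328) 0.05279903509112549
```

View pics/s3c.png

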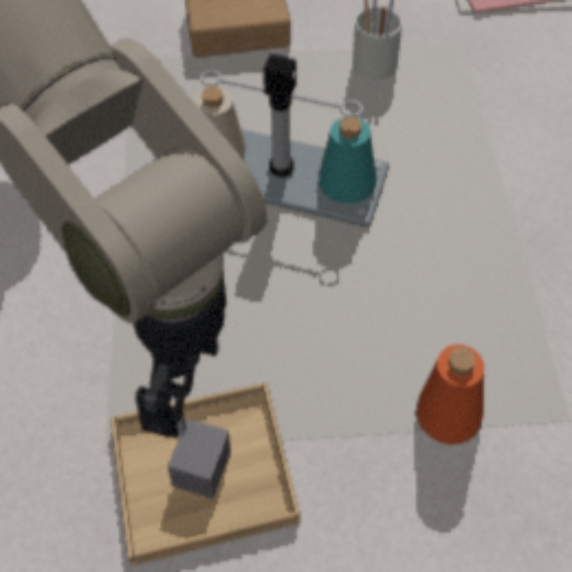

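The cap lies flat in the middle of the tray at crop pixel (200,458), and the fingers are clear of it. Back to the head at (280,80).

Request:
apply_moves([
  {"gripper":90,"x":0.002,"y":0.02,"z":-0.03,"wx":0,"wy":0,"wz":0},
  {"gripper":90,"x":0.006,"y":0.05,"z":-0.065,"wx":0,"wy":0,"wz":0},
  {"gripper":90,"x":0.011,"y":0.095,"z":-0.085,"wx":0,"wy":0,"wz":0},
  {"gripper":90,"x":0.016,"y":0.14,"z":-0.09,"wx":0,"wy":0,"wz":0},
  {"gripper":90,"x":0.021,"y":0.185,"z":-0.09,"wx":0,"wy":0,"wz":0},
])

```text
clock: 7.95
tcp_pos: [0.4727, -0.1559, 0.25]
orientation: [-180.0, 0.2, 158.8]
ft_force: [1.1, 0.2, 0.3]
gripper_width: 0.0767
grip_force: 0.0
```

Request:
apply_moves([
  {"gripper":90,"x":0.005,"y":0.045,"z":0,"wx":0,"wy":0,"wz":0},
  {"gripper":90,"x":0.01,"y":0.09,"z":0,"wx":0,"wy":0,"wz":0},
  {"gripper":90,"x":0.015,"y":0.135,"z":0,"wx":0,"wy":0,"wz":0},
  {"gripper":90,"x":0.02,"y":0.18,"z":0,"wx":0,"wy":0,"wz":0},
  {"gripper":90,"x":0.025,"y":0.215,"z":0,"wx":0,"wy":0,"wz":0},
])

```text
clock: 8.45
tcp_pos: [0.5269, 0.0546, 0.2489]
orientation: [180.0, 0.0, 158.9]
ft_force: [0.4, -1.0, -0.3]
gripper_width: 0.0769
grip_force: 0.0
```

```bash
python3 -c "from h import *;go(.5305,.0655,.1575)"
```

```text
shift [0.0007 0.0114 0.0914] turn [0.02 0.04 0.07] t 8.45 tcp [0.5269 0.0546 0.2489] [1.7998e+02 4.0000e-02 1.5887e+02] F [ 0.4 -1.  -0.3] w 0.0769 grip 0.0
```

Request:
apply_moves([
  {"gripper":90,"x":0.001,"y":0.011,"z":0,"wx":0,"wy":0,"wz":0},
  {"gripper":90,"x":0.001,"y":0.011,"z":0.03,"wx":0,"wy":0,"wz":0},
  {"gripper":90,"x":0.001,"y":0.011,"z":0.06,"wx":0,"wy":0,"wz":0},
  {"gripper":90,"x":0.001,"y":0.011,"z":0.085,"wx":0,"wy":0,"wz":0},
  {"gripper":90,"x":0.001,"y":0.011,"z":0.091,"wx":0,"wy":0,"wz":0},
])

```text
clock: 8.95
tcp_pos: [0.5287, 0.0622, 0.1553]
orientation: [-179.9, -0.2, 158.8]
ft_force: [0.8, -0.1, 0.7]
gripper_width: 0.0765
grip_force: 0.0
```

Request:
apply_moves([
  {"gripper":60,"x":0,"y":0,"z":0,"wx":0,"wy":0,"wz":0},
  {"gripper":55,"x":0,"y":0,"z":0,"wx":0,"wy":0,"wz":0},
  {"gripper":55,"x":0,"y":0,"z":0,"wx":0,"wy":0,"wz":0},
])

```text
clock: 9.25
tcp_pos: [0.5307, 0.0628, 0.1589]
orientation: [179.9, 0.2, 158.8]
ft_force: [2.0, 1.4, 1.6]
gripper_width: 0.0467
grip_force: 1.2
```

Run:
```python
from h import *
go(.5305,.0655,.1575)
c=capture("side");save(c,"s4");cv2.imwrite("pics/s4c.png",cv2.resize(cv2.imread("pics/s4.png")[100:240,230:400],None,fx=4,fy=4))
```

```text
shift [0.0012 0.0025 0.0014] turn [ 0.08  0.17 -0.01] t 9.25 tcp [0.5307 0.0628 0.1589] [1.7992e+02 1.7000e-01 1.5879e+02] F [2.  1.4 1.6] w 0.0467 grip 1.2418966367840767
```

View pics/s4c.png

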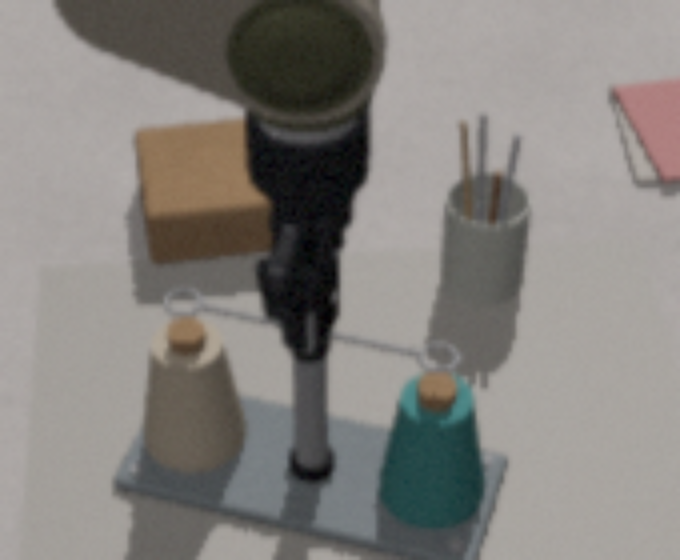

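The fingers straddle the head at crop pixel (305,320). The light touch at 47 mm fits a 2.5 mm offset along y, so I re-centre and then squeeze.

Request:
apply_moves([
  {"gripper":65,"x":0,"y":0.0025,"z":0.0015,"wx":0,"wy":0,"wz":0},
  {"gripper":60,"x":0,"y":0.0025,"z":0.0015,"wx":0,"wy":0,"wz":0},
  {"gripper":50,"x":0,"y":0.0025,"z":0.0015,"wx":0,"wy":0,"wz":0},
  {"gripper":35,"x":0,"y":0.0025,"z":0.0015,"wx":0,"wy":0,"wz":0},
  {"gripper":20,"x":0,"y":0.0025,"z":0.0015,"wx":0,"wy":0,"wz":0},
])

```text
clock: 9.8
tcp_pos: [0.5309, 0.0651, 0.1563]
orientation: [180.0, 0.0, 158.8]
ft_force: [-2.7, 1.6, 5.6]
gripper_width: 0.0296
grip_force: 59.9
```

Request:
apply_moves([
  {"gripper":15,"x":0,"y":0,"z":0,"wx":0,"wy":0,"wz":0},
  {"gripper":15,"x":0,"y":0,"z":0,"wx":0,"wy":0,"wz":0},
  {"gripper":15,"x":0,"y":0,"z":0,"wx":0,"wy":0,"wz":0},
  {"gripper":15,"x":0,"y":0,"z":0,"wx":0,"wy":0,"wz":0},
])

```text
clock: 10.2
tcp_pos: [0.5309, 0.0651, 0.1564]
orientation: [180.0, 0.0, 158.8]
ft_force: [-1.5, 0.7, 6.5]
gripper_width: 0.0296
grip_force: 59.8
```

Request:
apply_moves([
  {"gripper":15,"x":0,"y":0,"z":-0.004,"wx":0,"wy":0,"wz":0},
  {"gripper":15,"x":0,"y":0,"z":-0.01,"wx":0,"wy":0,"wz":0},
  {"gripper":15,"x":0,"y":0,"z":-0.018,"wx":0,"wy":0,"wz":0},
  {"gripper":15,"x":0,"y":0,"z":-0.026,"wx":0,"wy":0,"wz":0},
  {"gripper":15,"x":0,"y":0,"z":-0.034,"wx":0,"wy":0,"wz":0},
])

```text
clock: 10.7
tcp_pos: [0.5309, 0.0651, 0.1906]
orientation: [180.0, 0.0, 158.8]
ft_force: [4.5, 1.7, -4.3]
gripper_width: 0.0297
grip_force: 59.7
```

Request:
apply_moves([
  {"gripper":15,"x":0,"y":0,"z":-0.01,"wx":0,"wy":0,"wz":0},
  {"gripper":15,"x":0,"y":0,"z":-0.022,"wx":0,"wy":0,"wz":0},
  {"gripper":15,"x":0,"y":0,"z":-0.034,"wx":0,"wy":0,"wz":0},
  {"gripper":15,"x":0,"y":0,"z":-0.046,"wx":0,"wy":0,"wz":0},
  {"gripper":15,"x":0,"y":0,"z":-0.056,"wx":0,"wy":0,"wz":0},
])

```text
clock: 11.2
tcp_pos: [0.5308, 0.0651, 0.2469]
orientation: [180.0, 0.0, 158.8]
ft_force: [5.3, 1.3, -5.5]
gripper_width: 0.0295
grip_force: 59.6
```

Request:
apply_moves([
  {"gripper":15,"x":0,"y":0,"z":-0.003,"wx":0,"wy":0,"wz":0},
  {"gripper":15,"x":0,"y":0,"z":-0.006,"wx":0,"wy":0,"wz":0},
  {"gripper":15,"x":0,"y":0,"z":-0.008,"wx":0,"wy":0,"wz":0},
  {"gripper":15,"x":0,"y":0,"z":-0.008,"wx":0,"wy":0,"wz":0},
])

```text
clock: 11.6
tcp_pos: [0.5308, 0.0651, 0.2538]
orientation: [180.0, 0.0, 158.8]
ft_force: [4.0, 0.9, -3.6]
gripper_width: 0.0299
grip_force: 59.8
```

Run:
```python
from h import *
go(.5305,.0655,.2565)
c=capture("side");save(c,"s5");cv2.imwrite("pics/s5c.png",cv2.resize(cv2.imread("pics/s5.png")[60:400,200:460],None,fx=1.7,fy=1.7))
```

```text
shift [ 0.0005  0.0003 -0.0027] turn [0.01 0.01 0.  ] t 11.6 tcp [0.5308 0.0651 0.2538] [1.7999e+02 1.0000e-02 1.5880e+02] F [ 4.   0.9 -3.6] w 0.0299 grip 59.76449489593506
```

View pics/s5c.png

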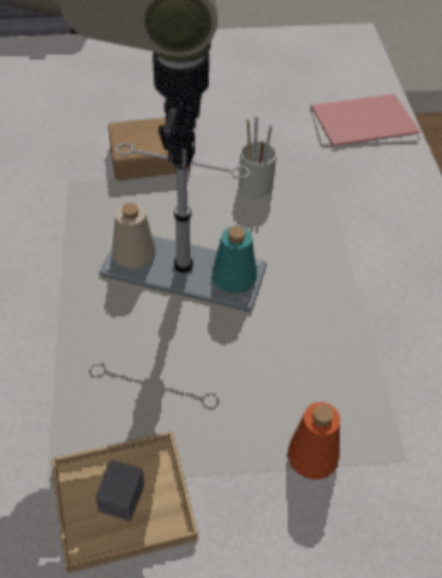

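The mast is extended, with the guide arms now at crop rows 150–170. The cap is in the tray, and the box, jar and loose cone look unmoved. Creeping up to the hard end.

Request:
apply_moves([
  {"gripper":15,"x":0,"y":0,"z":-0.001,"wx":0,"wy":0,"wz":0},
  {"gripper":15,"x":0,"y":0,"z":-0.002,"wx":0,"wy":0,"wz":0},
  {"gripper":15,"x":0,"y":0,"z":-0.0025,"wx":0,"wy":0,"wz":0},
  {"gripper":15,"x":0,"y":0,"z":-0.0025,"wx":0,"wy":0,"wz":0},
])

```text
clock: 12.05
tcp_pos: [0.5308, 0.0651, 0.2561]
orientation: [180.0, -0.0, 158.8]
ft_force: [4.6, 2.0, -3.8]
gripper_width: 0.0296
grip_force: 59.7
```

Request:
apply_moves([
  {"gripper":15,"x":0,"y":0,"z":-0.001,"wx":0,"wy":0,"wz":0},
  {"gripper":15,"x":0,"y":0,"z":-0.001,"wx":0,"wy":0,"wz":0},
  {"gripper":15,"x":0,"y":0,"z":-0.001,"wx":0,"wy":0,"wz":0},
])

```text
clock: 12.35
tcp_pos: [0.5308, 0.0651, 0.2564]
orientation: [-180.0, -0.0, 158.8]
ft_force: [6.3, 1.2, -9.0]
gripper_width: 0.0296
grip_force: 61.0
```

The pull rose from 4 to 9 N as the lift stopped at 0.100 m, so the mast is at its hard end. Handing in while holding it.

```bash
python3 -c "
from h import *
go(.53,.065,.2564);print(close_job())"
```

```text
shift [ 0.0007 -0.0004  0.    ] turn [-0.   -0.05  0.  ] t 12.35 tcp [0.5308 0.0651 0.2564] [-1.800e+02 -5.000e-02  1.588e+02] F [ 6.3  1.2 -9. ] w 0.0296 grip 60.99443256855011
the job is handed in; nothing more can be done
None
```

I handed the job in at 12.35 s with the cap in the middle of the tray, the mast held by the fingers at its second stop (about 0.100 m, pull up to 9 N), and the box, cone and jar looking unmoved in the last picture; no verdict came back.

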